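# Close the plate fixture and hold a feeler blade snug in its gap

### The arm

A 6-joint arm with a two-finger parallel gripper is mounted at the origin on the work surface. World frame = base frame: x ahead of the robot, y to its left, z up, the work surface at z = 0. Lengths are in m, angles in degrees, forces in N, time in s.
With the tool pointing down it reaches from about 0.4 to 0.825 m from the base axis. Payload 7 kg.
Tool frame: the origin (TCP) lies on the mounting face of the last link; the fingertips stand 178 mm ahead of it and the grasp point (between the pads) lies 159 mm ahead of it; z points along the fingers, y is the direction in which the jaws open and shut (so a half turn about z gives the same grasp; the last joint's range is limited). The gripper opens to 88 mm and grips with 3 to 60 N. Pads are 19 mm wide; open, the fingers measure 130 mm over their backs; the gripper's body (78 mm by 193 mm) begins 47 mm behind the grasp point.
Start: joints at [80.277, 20.546, 0.682, 0, -70.136, -16.507], TCP at [0.298, 0.605, 0.405] pointing down, gripper open.
Joint ranges: [-176.03, 176.03], [-82.01, 121.73], [-58.28, 71.71], [-173.87, 95.51], [-174.79, -0.11], [-173.66, 173.66]. Speed limits (degrees/s): [136.94, 136.94, 172.46, 180, 180, 180].

### API

Orientations are given as [roll, pitch, yaw] about the fixed x, y, z axes, in that order (R = Rz(yaw) Ry(pitch) Rx(roll)).
In Python, from plant import r gives the robot as it stands. The module is installed in compiled form; this text tells all that it offers.
- The arm moves only by the tool carry_out, never from a script. Its argument "plan" is a list of rows, each a list of 3 entries, a list of its own where there are three numbers: the shift along the tool's x, y, z in m, then the turn, a rotation vector about the tool's x, y, z in degrees, then the closure in counts, from 0 (fully open) to 255 (shut). In form: [[[x, y, z], [ax, ay, az], hand], ...]. A call has 1 to 12 rows; each row shifts and turns the commanded pose from where the row before left it, along the tool's axes as they then stand; what a row does not reach is not made up. A row lasts 1/12 s, in which the tool goes at most 41.7 mm and 7.16 degrees, less where a joint would pass 70% of its speed; a pose out of reach is approached as far as the arm can. A call is refused whole if a number of a shift passes 0.0417 or a number of a turn 7.16, either way. A call with a gripper value outside its range is refused whole. The fingers move at their own pace and stop on an object; "grip_force" is the grip in N (left out, the last holds). Time passes only in rows, so rows that do not move let the fingers close. It gives the time, the measured TCP pose, the force and the opening at its end, in the units of the state.
- r.get_state(): the state, without advancing time (a new reading comes with each control period).
- r.capture(name): name is "scene" or "top"; returns the picture (400x640x3 uint8, red, green, blue); there is no depth.
- r.get_calibration(name): a dict with "K" (3x3 intrinsics, pixels), "rvec" (rotation vector, rad) and "tvec" (3), from world to camera coordinates, as OpenCV has them. Camera axes: x right, y down, z forward; pixel columns grow to the right and rows downward; lengths in m; the calibration is good to about 2 mm. A picture is of the moment at which its call begins. get_calibration takes no time and is no camera call.
- r.close_job(): hands the job in, once; it reports no verdict.
The state is a dict: "time_s": time; "joints": joint angles; "qd": joint speeds; "joint_torque": joint torques, N m; "tcp_pos": TCP position; "eef_rot": TCP orientation; "contact_force": force on the tool from outside, world axes, zero at the start; "moment": the same for the moment, N m; "gripper_width": finger opening in m.
Only numpy, scipy, OpenCV 4.12 (cv2) and the standard library are available. Lean on these libraries where they do the work, as an engineer would, in place of code of your own. Each camera call takes 0.05 s, during which the arm holds its last target. There are 200 camera calls.

### The job

Close the plate fixture on the optical table by sliding its jaw fully home. Then take the feeler blade out of its stand by the handle and slide it straight down, upright and centred along the plates, between the two sprung plates until it drags snugly between both and its tip is about half-way down their parallel faces. Finish while still gripping the handle and holding the blade still at that depth, and leave the other things on the table where they are.

Things in the scene. Friction and masses are not known exactly. Their poses are not given: they have to be found in the camera images.
- fixture: Low fixture screwed to the optical table (never moves during the job): grey base plate 90 (x) x 180 (y) x 12 mm high, reaching from y = -40 to y = +140 mm; origin on its underside, straight below the gap. Its y axis is the direction across the gap (normal to the plates), its x axis runs along the gap. A sprung plate stands at -y, the sliding jaw with a second sprung plate at +y; nothing stands higher than 80 mm.
- gap_mouth (a point): Centre of the gap at the height of the plates' top edges, 80 mm above the table, for the jaw fully home (fixed to the fixture, axes as the fixture; z up). With the jaw home the gap is a V-shaped mouth 18 mm wide at the top (9 mm either side of y = 0) that narrows to 0.6 mm at 22 mm below this point; from there the two faces run parallel down to 66 mm below. The bottom of the gap (the base plate) is 68 mm below. The plates are 50 mm long along x.
- jaw (a joint): Sliding jaw of the fixture, in m: 0 = fully home (closed, against its stop), grows as the jaw stands open along the fixture's +y, up to 0.045. Stiff slide: about 8 N moves it, and it stays where it is left.
- jaw_post (a point): Upright round steel post, 16 mm diameter, by which the jaw is moved; the point is on its axis at 55 mm above the table (post top at 72 mm; the jaw's flat slide around its foot is 22 mm high and 60 mm wide). It stands 70 mm from the gap's mid-plane along the fixture's +y with the jaw home, plus the jaw's opening. 38 mm or more is free all round it above the slide.
- fixed_plate: Aluminium plate on the fixture's -y side, 50 mm long, its top flared outward; its springs let it give way up to 6 mm along -y, pressing with about 2 N at first and 0.6 N more per mm. Origin and axes coincide with the fixture's.
- jaw_plate: The same kind of plate carried by the jaw, facing the other one, gives way along +y with the same springs. Origin and axes coincide with the fixture's when the jaw is home and move with the jaw.
- stand: Fixed black block 70 (x) x 60 (y) x 76 mm high with a slot 34 x 10 mm from the top right through, in which the blade hangs; origin in the centre of its underside. x axis along the slot.
- blade: Feeler blade, upright: steel blade 28 (x) x 5 (y) mm, 70 mm long, its last 8 mm thinned to 2.5 mm, below a grey handle block 42 (x) x 18 (y) x 50 mm high. Origin at the middle of the tip's lower edge, z up along the blade, y across its thickness. About 0.09 kg. At the start it hangs in the stand's slot with the handle's underside resting on the stand's top, its tip 6 mm above the table; it must be lifted more than 70 mm to come free.
- blade_grip (a point): Centre of the blade's handle, 95 mm above the tip (handle from 70 to 120 mm above the tip). Grip across its 18 mm thickness (the y axis).
- blade_tip (a point): Middle of the blade's lower edge, axes as the blade.
- post_holder: Bystander: round dark post holder on a 50 mm square foot, 98 mm tall; origin under its centre.
- driver: Bystander: screwdriver lying on the table.
- lens_mount: Bystander: small lens in a round mount on a 50 mm square black base, 26 mm tall; origin under its centre.
Not all that is in view belongs to the job. Of the things that look like the fixture, the smaller one is meant.

How it is judged (in metres and radians):
On the way, in this order (a step that is already met when the one before it is completed fails the run):
1. the jaw is slid fully home (within 3 mm) (value of joint jaw below 0.003 m), for 0.2 s.
2. the held blade is snug between both plates, tip about half-way down the parallel faces (value of joint jaw below 0.003 m and z of blade_tip in the frame of gap_mouth between -0.056 and -0.032 m and x of blade_tip in the frame of gap_mouth between -0.012 and 0.012 m and contact force between blade and fixed_plate above 0.5 N and contact force between blade and jaw_plate above 0.5 N and angle between blade_tip's own z axis and vertical below 0.15 rad and contact force between the fingers and blade above 2 N), for 0.2 s.
At the end, for the whole second after the job is handed in: The jaw is within 3 mm of home; the blade is upright (within 0.15 rad), its tip 32 to 56 mm below the plates' top edges and within 12 mm of the middle along the gap, pressed by both plates (more than 0.5 N each), still, and still gripped by the fingers (more than 2 N) (all of step 2 and linear speed of blade below 0.01 m/s); the arm keeps its last pose, push and grip.
It fails at once if a bystander is moved by more than 30 mm (distance of any of post_holder, driver, lens_mount from where it was at the start of the episode above 0.03 m).
It also fails if it takes over 53 s, if anything falls off the work surface, if the arm or the gripper's body presses on something with over 40 N, if the wrist force passes 120 N, or if a joint passes its speed limit or range.

## Working session

There is one attempt and no reset: what is moved stays moved. The work goes in short steps, Python scripts to look and compute and a tool call to move; the robot and the scene stay as the last step left them, time stands still between calls to the robot, and variables do not carry over. Pictures are saved under pics/ and viewed, about 8 in all and at most 12, crops included, and the job is handed in when it is done.

Besides the shell and the picture viewer there is one more tool, called after "Call:" in YAML: its name, and indented under it one key for each argument. carry_out: Moves the arm, as the interface text tells. Its arguments: {"type":"object","properties":{"plan":{"type":"array","items":{"type":"array"}},"grip_force":{"type":"number"}},"required":["plan"]}

```bash
mkdir -p pics; cat > h.py <<'E'
import numpy as np, cv2
from plant import r
def cal(n):
    c=r.get_calibration(n); K=np.array(c["K"],float); R,_=cv2.Rodrigues(np.array(c["rvec"],float)); t=np.array(c["tvec"],float).ravel()
    return K,R,t
def ray(n,u,v,z):
    K,R,t=cal(n); d=R.T@np.linalg.inv(K)@np.array([u,v,1.]); o=-R.T@t
    return o+d*(z-o[2])/d[2]
def proj(n,P):
    K,R,t=cal(n); p=(K@(R@np.atleast_2d(P).T+t[:,None])).T; return p[:,:2]/p[:,2:]
def snap(n,f):
    im=np.array(r.capture(n)); cv2.imwrite("pics/"+f,im[:,:,::-1]); return im
E
python3 - <<'E'
from h import *
a=snap("scene","s0.png");b=snap("top","t0.png")
for n in("scene","top"):
    K,R,t=cal(n);print(n,K[0,0],(-R.T@t).round(3),R.round(2).tolist())
print(r.get_state())
E
```

```text
scene 505.7473792674218 [1.103 0.473 0.941] [[-0.66, 0.75, 0.0], [0.56, 0.5, -0.66], [-0.5, -0.43, -0.75]]
top 388.3135101725167 [ 0.465 -0.014  0.884] [[0.01, -1.0, 0.01], [-0.99, -0.02, -0.13], [0.13, -0.01, -0.99]]
{'time_s': 0.1, 'joints': array([ 8.02789645e+01,  2.05888731e+01,  6.39962681e-01, -1.82221740e-02,
       -7.01368352e+01, -1.65080230e+01]), 'qd': array([-0.04011153,  0.04800932,  0.03505578, -0.02185199,  0.00182983,
       -0.07893701]), 'joint_torque': array([-1.88012500e-04, -5.84164274e+01,  2.93750417e+01,  7.01550812e+00,
        1.01170645e-02, -5.64229060e-05]), 'tcp_pos': array([0.29823744, 0.60535546, 0.40380438]), 'eef_rot': array([ 1.79912921e+02, -7.94210976e-03, -2.62352567e+01]), 'contact_force': array([-0.54489358, -0.41721111, -0.13270111]), 'moment': array([-0.03063149, -0.02782644, -0.0047363 ]), 'gripper_width': 0.08768095846888771}
```

View pics/t0.png

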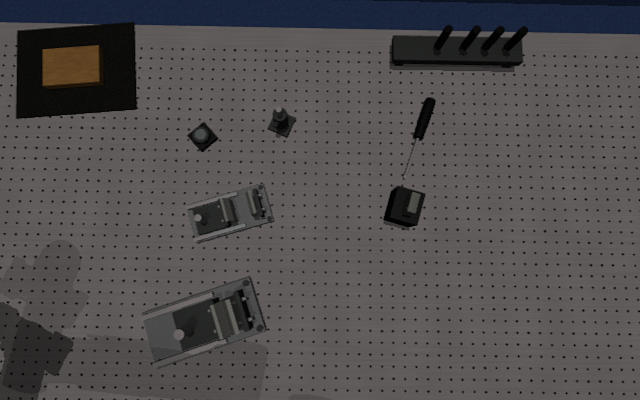

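View pics/s0.png

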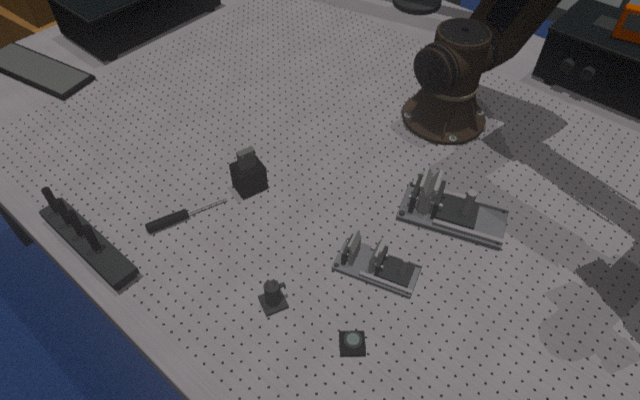

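The top view shows two similar fixtures: (230,213), the small one, and (205,322), the large one. The small one fits the description. The stand with the blade is at (405,206), the driver at (420,130), the post holder at (281,122) and the lens mount at (203,137). In the scene view they are at about (378,265), (455,208) and (249,172). I'll confirm this in one enlarged crop.

```bash
python3 - <<'E'
from h import *
t=cv2.imread("pics/t0.png");s=cv2.imread("pics/s0.png")
g=lambda im,u,v,w,h,k:np.clip(cv2.resize(im[v:v+h,u:u+w],None,fx=k,fy=k,interpolation=cv2.INTER_CUBIC)*1.7,0,255).astype(np.uint8)
c=np.zeros((600,800,3),np.uint8)
for im,(x,y) in[(g(t,182,178,100,70,5),(0,0)),(g(t,375,178,60,60,5),(500,0)),(g(s,328,228,100,50,5),(0,350)),(g(s,220,140,60,50,5),(500,350))]:
    c[y:y+im.shape[0],x:x+im.shape[1]]=im
cv2.imwrite("pics/c0.png",c)
# approx size of each base in the top view
for q in([(188,210),(263,184),(273,218),(198,242)],[(143,312),(250,278),(266,327),(157,366)]):
    P=np.array([ray("top",*p,.012)[:2] for p in q]);print(P.round(3).tolist(),np.linalg.norm(np.roll(P,-1,0)-P,axis=1).round(3))
E
```

```text
[[0.548, 0.261], [0.61, 0.094], [0.533, 0.069], [0.476, 0.234]] [0.178 0.081 0.175 0.076]
[[0.324, 0.346], [0.399, 0.116], [0.296, 0.078], [0.212, 0.308]] [0.242 0.111 0.245 0.118]
```

View pics/c0.png

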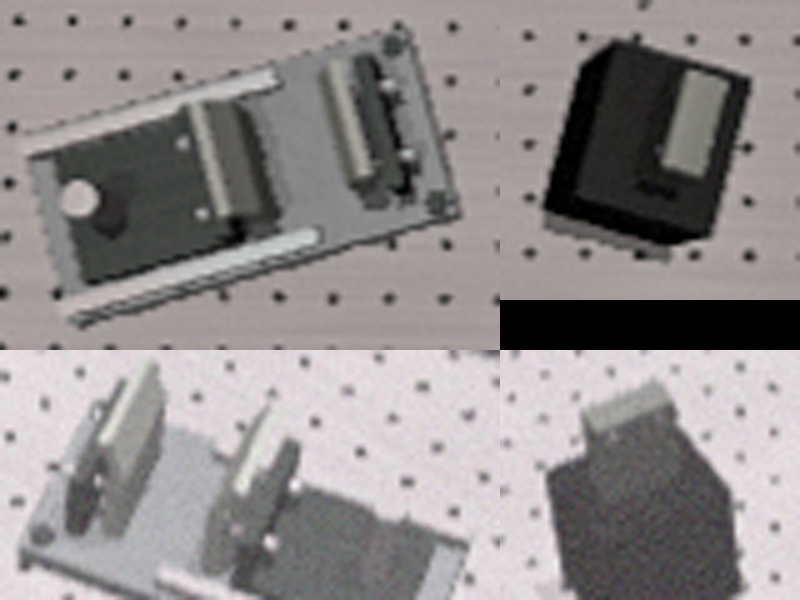

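The crop confirms the target. The small fixture's base measures about 178 mm long, against 242 mm for the other one. Its jaw is open, with the post at crop (80,198) = top px (198,217.6). The handle top is at about top px (414,202.6). Next I'll work out the poses.

```bash
python3 - <<'E'
from h import *
from scipy.optimize import least_squares
F=np.array([[45,-40,12],[-45,-40,12],[45,140,12],[-45,140,12]])/1e3
px=np.array([[263.5,184],[274,221],[187,204.8],[196.5,241.5]])
def W(p,L):
    c,s=np.cos(p[2]),np.sin(p[2]);return np.c_[p[0]+c*L[:,0]-s*L[:,1],p[1]+s*L[:,0]+c*L[:,1],L[:,2]]
f=least_squares(lambda p:(proj("top",W(p,F))-px).ravel(),[.56,.15,.35]);p=f.x
print("fix",p[:2].round(4),np.degrees(p[2]).round(1),"res",f.fun.round(1))
print("post mid z.072 ray",ray("top",198,217.6,.072).round(4))
d=ray("top",198,217.6,.072)[:2]-p[:2];c,s=np.cos(p[2]),np.sin(p[2]);print("post local",(c*d[0]+s*d[1]).round(4),(-s*d[0]+c*d[1]).round(4))
t=cv2.imread("pics/t0.png");S=cv2.imread("pics/s0.png")
g=cv2.cvtColor(t,cv2.COLOR_BGR2GRAY);sub=g[178:238,375:435]
m=np.zeros_like(g);m[190:215,404:423]=(g[190:215,404:423]>65)*255
cs,_=cv2.findContours(m,0,2);k=max(cs,key=cv2.contourArea);R=cv2.minAreaRect(k);print(R)
B=np.array([ray("top",*q,.126)[:2] for q in cv2.boxPoints(R)]);C=B.mean(0);print("handle",C.round(4),np.linalg.norm(np.roll(B,-1,0)-B,axis=1).round(3),[np.degrees(np.arctan2(*(B[(i+1)%4]-B[i])[::-1])).round(1) for i in range(4)])
e=[b for b in (B[1]-B[0],B[2]-B[1]) ];e=max(e,key=np.linalg.norm);a=np.arctan(e[1]/e[0])
# overlays
def draw(im,n,P,col,k=4,o=(0,0)):
    q=((proj(n,P)-o)*k+k/2).astype(int);cv2.polylines(im,[q.reshape(-1,1,2)],True,col,1)
gap=np.array([[25,-9,80],[-25,-9,80],[-25,9,80],[25,9,80]])/1e3
gap2=gap.copy();gap2[:,1]*=.3/9;gap2[:,2]=.058
base=F[[0,1,3,2]]
H=np.array([[21,9,126],[21,-9,126],[-21,-9,126],[-21,9,126]])/1e3
H2=H.copy();H2[:,2]=.076
out=np.zeros((600,800,3),np.uint8)
for n,im,o1,o2,y in(("top",t,(182,175),(375,175),0),("scene",S,(328,225),(215,135),300)):
    for o,w,x,items in((o1,110,0,[(p,base,(0,255,0)),(p,gap,(0,0,255)),(p,gap2,(255,255,0))]),(o2,80,460,[((*C,a),H,(0,255,0)),((*C,a),H2,(0,0,255))])):
        cr=np.clip(cv2.resize(im[o[1]:o[1]+74,o[0]:o[0]+w],None,fx=4,fy=4)*1.6,0,255).astype(np.uint8)
        for q,L,col in items: draw(cr,n,W(q,L),col,4,np.array(o))
        out[y:y+cr.shape[0],x:x+cr.shape[1]]=cr
cv2.imwrite("pics/c1.png",out)
E
```

```text
fix [0.5572 0.1172] 16.3 res [ 0.6 -0.9  0.2  0.2 -0.2 -0.7 -0.6  1.3]
post mid z.072 ray [0.5263 0.22   0.072 ]
post local -0.0007 0.1073
((413.50213623046875, 201.86721801757812), (7.601047992706299, 19.32469940185547), 14.931418418884277)
handle [ 0.5597 -0.2178] [0.039 0.015 0.039 0.015] [np.float64(-15.8), np.float64(-104.3), np.float64(164.1), np.float64(75.8)]
```

View pics/c1.png

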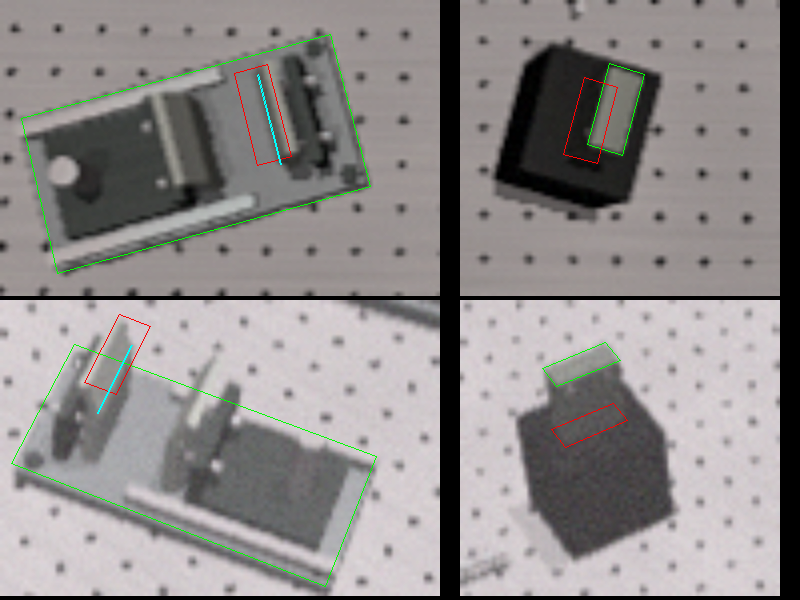

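The fixture overlay fits both views: origin (0.557, 0.117), yaw 16.3°, jaw about 37 mm open with the post at (0.526, 0.220). The handle is at (0.560, -0.218) with blade yaw about -14.5°. Now I'll turn the tool to yaw 16.3° and go over the post.

Call:
carry_out:
  plan:
    - [[0,0,0],[0,0,-7.1],110]
    - [[0,0,0],[0,0,-7.1],110]
    - [[0,0,0],[0,0,-7.1],110]
    - [[0,0,0],[0,0,-7.1],110]
    - [[0,0,0],[0,0,-7.1],110]
    - [[0,0,0],[0,0,-7.1],110]
    - [[0.009,0.036,0],[0,0,0],110]
    - [[0.009,0.036,0],[0,0,0],110]
    - [[0.009,0.036,0],[0,0,0],110]
    - [[0.009,0.036,0],[0,0,0],110]
    - [[0.009,0.036,0],[0,0,0],110]
    - [[0.009,0.036,0],[0,0,0],110]
  grip_force: 30

```text
time_s: 1.1
tcp_pos: [0.4115, 0.4117, 0.4044]
eef_rot: [180.0, 0.0, 16.4]
contact_force: [0.7, -0.2, 0.5]
gripper_width: 0.0498
```

Call:
carry_out:
  plan:
    - [[0.009,0.036,0],[0,0,0],110]
    - [[0.009,0.036,0],[0,0,0],110]
    - [[0.009,0.036,0],[0,0,0],110]
    - [[0.009,0.036,0],[0,0,0],110]
    - [[0.009,0.036,0],[0,0,0],110]
    - [[0.009,0.036,0],[0,0,0],110]
    - [[0,0,0.02],[0,0,0],110]
    - [[0,0,0.02],[0,0,0],110]
    - [[0,0,0],[0,0,0],110]
    - [[0,0,0],[0,0,0],110]

```text
time_s: 1.93
tcp_pos: [0.5236, 0.2211, 0.3639]
eef_rot: [179.9, 0.1, 16.4]
contact_force: [0.4, -0.1, 0.7]
gripper_width: 0.0497
```

```bash
cat >> h.py <<'E'
def go(x,y,z=None,yaw=None):
    s=r.get_state();p=s["tcp_pos"];ps=np.radians(s["eef_rot"][2]);dx,dy=x-p[0],y-p[1];c,n=np.cos(ps),np.sin(ps)
    print("t",round(s["time_s"],2),"tcp",p.round(4),"rot",s["eef_rot"].round(2),"F",s["contact_force"].round(1),"w",round(s["gripper_width"],4))
    print("tool shift x %.4f y %.4f"%(c*dx+n*dy,n*dx-c*dy),"z %.4f"%(p[2]-z) if z is not None else "","turn %.2f"%(s["eef_rot"][2]-yaw) if yaw is not None else "")
E
python3 -c "
from h import *
go(.5263,.2200,.212,16.3)"
```

```text
t 1.93 tcp [0.5236 0.2211 0.3639] rot [1.7992e+02 1.4000e-01 1.6350e+01] F [ 0.4 -0.1  0.7] w 0.0497
tool shift x 0.0023 y 0.0018 z 0.1519 turn 0.05
```

Call:
carry_out:
  plan:
    - [[0.002,0.002,0.02],[0,0,0],110]
    - [[0,0,0.02],[0,0,0],110]
    - [[0,0,0.02],[0,0,0],110]
    - [[0,0,0.02],[0,0,0],110]
    - [[0,0,0.02],[0,0,0],110]
    - [[0,0,0.02],[0,0,0],110]
    - [[0,0,0.02],[0,0,0],110]
    - [[0,0,0.01],[0,0,0],110]
    - [[0,0,0],[0,0,0],110]
    - [[0,0,0],[0,0,0],140]
    - [[0,0,0],[0,0,0],170]
    - [[0,0,0],[0,0,0],190]

```text
time_s: 2.93
tcp_pos: [0.5267, 0.2206, 0.2162]
eef_rot: [-180.0, -0.1, 16.4]
contact_force: [0.8, -0.7, -0.4]
gripper_width: 0.0356
```

Call:
carry_out:
  plan:
    - [[0,0,0],[0,0,0],220]
    - [[0,0,0],[0,0,0],220]
    - [[0,0,0],[0,0,0],220]
    - [[0,0,0],[0,0,0],220]

```text
time_s: 3.27
tcp_pos: [0.5262, 0.2207, 0.2154]
eef_rot: [-179.9, -0.1, 16.4]
contact_force: [-3.3, 3.7, 4.5]
gripper_width: 0.0156
```

The post is gripped (width 15.6 mm). Now I'll drag it along tool +y, which is fixture -y.

Call:
carry_out:
  plan:
    - [[0,0.004,0],[0,0,0],220]
    - [[0,0.004,0],[0,0,0],220]
    - [[0,0.004,0],[0,0,0],220]
    - [[0,0.004,0],[0,0,0],220]
    - [[0,0.004,0],[0,0,0],220]
    - [[0,0.004,0],[0,0,0],220]
    - [[0,0.004,0],[0,0,0],220]
    - [[0,0.003,0],[0,0,0],220]
    - [[0,0.001,0],[0,0,0],220]
    - [[0,0,0],[0,0,0],220]

```text
time_s: 4.1
tcp_pos: [0.5355, 0.1903, 0.2154]
eef_rot: [-179.9, -0.1, 16.4]
contact_force: [-1.5, 5.5, 2.0]
gripper_width: 0.0154
```

Call:
carry_out:
  plan:
    - [[0,0.001,0],[0,0,0],220]
    - [[0,0.001,0],[0,0,0],220]
    - [[0,0.001,0],[0,0,0],220]
    - [[0,0,0],[0,0,0],220]

```text
time_s: 4.43
tcp_pos: [0.5363, 0.1876, 0.2154]
eef_rot: [-179.9, -0.1, 16.4]
contact_force: [-2.5, 7.0, 2.0]
gripper_width: 0.0154
```

Call:
carry_out:
  plan:
    - [[0,0.001,0],[0,0,0],220]
    - [[0,0.001,0],[0,0,0],220]
    - [[0,0,0],[0,0,0],220]

```text
time_s: 4.68
tcp_pos: [0.5366, 0.1864, 0.2155]
eef_rot: [-179.8, -0.2, 16.4]
contact_force: [-6.1, 12.3, 2.3]
gripper_width: 0.0151
```

```bash
python3 -c "
from h import *
go(.5572-.07*np.sin(np.radians(16.3)),.1172+.07*np.cos(np.radians(16.3)))"
```

```text
t 4.68 tcp [0.5366 0.1864 0.2155] rot [-1.7983e+02 -1.6000e-01  1.6390e+01] F [-6.1 12.3  2.3] w 0.0151
tool shift x 0.0003 y 0.0022
```

Call:
carry_out:
  plan:
    - [[0,0.001,0],[0,0,0],220]
    - [[0,0.001,0],[0,0,0],220]
    - [[0,0,0],[0,0,0],220]

```text
time_s: 4.93
tcp_pos: [0.5367, 0.1859, 0.2155]
eef_rot: [-179.7, -0.2, 16.4]
contact_force: [-12.4, 21.7, 4.8]
gripper_width: 0.0156
```

Call:
carry_out:
  plan:
    - [[0,0.001,0],[0,0,0],220]
    - [[0,0,0],[0,0,0],220]
    - [[0,0,0],[0,0,0],220]

```text
time_s: 5.18
tcp_pos: [0.5368, 0.1857, 0.2155]
eef_rot: [-179.7, -0.2, 16.4]
contact_force: [-14.7, 26.3, 5.1]
gripper_width: 0.0156
```

The force rises to 30 N with no further motion, so the jaw is on its stop. The post's location also implies a fixture origin within 1.5 mm of the vision result. I'll unload, release and lift, then move toward the blade.

Call:
carry_out:
  plan:
    - [[0,-0.002,0],[0,0,0],220]
    - [[0,0,0],[0,0,0],110]
    - [[0,0,0],[0,0,0],110]
    - [[0,0,0],[0,0,0],110]
    - [[0,0,0],[0,0,0],110]
    - [[0,0,-0.02],[0,0,0],110]
    - [[0,0,-0.03],[0,0,0],110]
    - [[0,0,-0.03],[0,0,0],110]
    - [[0,0,-0.04],[0,0,0],110]
    - [[0,0,-0.04],[0,0,0],110]

```text
time_s: 6.02
tcp_pos: [0.5366, 0.1828, 0.3758]
eef_rot: [180.0, 0.1, 16.3]
contact_force: [1.8, 0.3, -0.5]
gripper_width: 0.0498
```

Call:
carry_out:
  plan:
    - [[0,0,-0.02],[0,0,6.2],110]
    - [[0,0,0],[0,0,6.2],110]
    - [[0,0,0],[0,0,6.2],110]
    - [[0,0,0],[0,0,6.2],110]
    - [[0,0,0],[0,0,6.2],110]
    - [[0,0,0],[0,0,0],110]

```text
time_s: 6.52
tcp_pos: [0.5369, 0.183, 0.3946]
eef_rot: [180.0, 0.0, -15.0]
contact_force: [0.1, 0.2, 0.5]
gripper_width: 0.0494
```

```bash
python3 - <<'E'
from h import *
go(.5597,-.2178,.26,-14.6)
t=snap("top","t1.png");s=snap("scene","s1.png")
c=np.zeros((600,800,3),np.uint8)
for im,(u,v),x in((t,(182,170),0),(s,(325,225),400)):
    k=cv2.resize(im[v:v+80,u:u+100,::-1],None,fx=4,fy=4,interpolation=cv2.INTER_CUBIC);c[:320,x:x+400]=np.clip(k*1.6,0,255)
cv2.imwrite("pics/c2.png",c[:320])
E
```

```text
t 6.52 tcp [0.5369 0.183  0.3946] rot [ 1.7998e+02  1.0000e-02 -1.4960e+01] F [0.1 0.2 0.5] w 0.0494
tool shift x 0.1255 y 0.3813 z 0.1346 turn -0.36
```

View pics/c2.png

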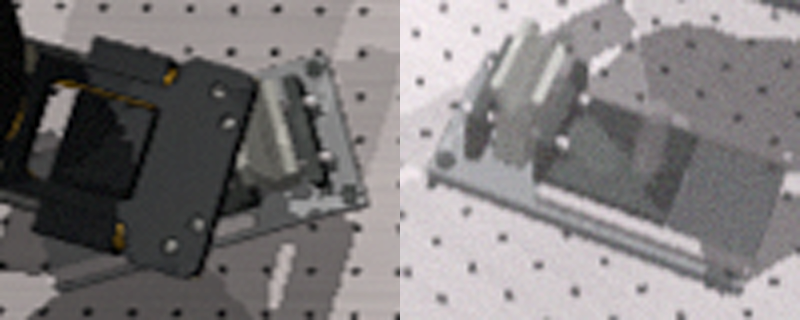

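The crop shows the jaw closed against the fixed plate, with the two plates side by side at (250-290,130) in the top part. Next I'll go over the handle.

Call:
carry_out:
  plan:
    - [[0.0105,0.0318,0],[0,0,0],110]
    - [[0.0105,0.0318,0],[0,0,0],110]
    - [[0.0105,0.0318,0],[0,0,0],110]
    - [[0.0105,0.0318,0],[0,0,0],110]
    - [[0.0105,0.0318,0],[0,0,0],110]
    - [[0.0105,0.0318,0],[0,0,0],110]
    - [[0.0105,0.0318,0],[0,0,0],110]
    - [[0.0105,0.0318,0],[0,0,0],110]
    - [[0.0105,0.0318,0],[0,0,0],110]
    - [[0.0105,0.0318,0],[0,0,0],110]
    - [[0.0105,0.0318,0],[0,0,0],110]
    - [[0.0105,0.0318,0],[0,0,0],110]

```text
time_s: 7.62
tcp_pos: [0.5622, -0.2193, 0.3946]
eef_rot: [180.0, 0.0, -14.4]
contact_force: [1.0, 0.7, 0.4]
gripper_width: 0.0499
```

Call:
carry_out:
  plan:
    - [[0,0,0.015],[0,0,0],110]
    - [[0,0,0.015],[0,0,0],110]
    - [[0,0,0],[0,0,0],110]
    - [[0,0,0],[0,0,0],110]

```text
time_s: 7.95
tcp_pos: [0.5622, -0.2177, 0.364]
eef_rot: [180.0, 0.1, -14.5]
contact_force: [0.3, 0.2, 0.3]
gripper_width: 0.0498
```

```bash
python3 - <<'E'
from h import *
go(.5597,-.2178,.265,-14.6)
s=snap("scene","s2.png");cv2.imwrite("pics/c3.png",np.clip(cv2.resize(s[60:210,170:320,::-1],None,fx=3,fy=3)*1.6,0,255).astype(np.uint8))
E
```

```text
t 7.95 tcp [ 0.5622 -0.2177  0.364 ] rot [ 1.7997e+02  1.2000e-01 -1.4520e+01] F [0.3 0.2 0.3] w 0.0498
tool shift x -0.0024 y 0.0007 z 0.0990 turn 0.08
```

View pics/c3.png

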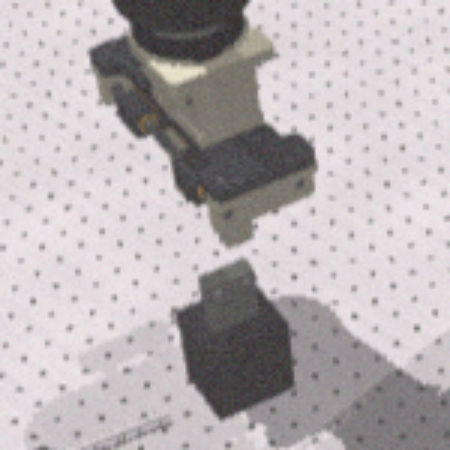

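The fingers are above the handle (crop (228,285)), and the stand is undisturbed. I'll descend and grip.

Call:
carry_out:
  plan:
    - [[-0.002,0.001,0.015],[0,0,0],110]
    - [[0,0,0.02],[0,0,0],110]
    - [[0,0,0.02],[0,0,0],110]
    - [[0,0,0.02],[0,0,0],110]
    - [[0,0,0.014],[0,0,0],110]
    - [[0,0,0.01],[0,0,0],110]
    - [[0,0,0],[0,0,0],110]
    - [[0,0,0],[0,0,0],110]

```text
time_s: 8.67
tcp_pos: [0.5607, -0.2177, 0.2663]
eef_rot: [180.0, -0.0, -14.6]
contact_force: [0.7, 1.0, 0.8]
gripper_width: 0.0497
```

Call:
carry_out:
  plan:
    - [[0,0,0],[0,0,0],140]
    - [[0,0,0],[0,0,0],165]
    - [[0,0,0],[0,0,0],185]
    - [[0,0,0],[0,0,0],200]
    - [[0,0,0],[0,0,0],220]
    - [[0,0,0],[0,0,0],220]
    - [[0,0,0],[0,0,0],220]
  grip_force: 30

```text
time_s: 9.25
tcp_pos: [0.5603, -0.218, 0.266]
eef_rot: [180.0, -0.0, -14.6]
contact_force: [-0.4, -0.1, 2.1]
gripper_width: 0.0176
```

The handle is held (17.6 mm). The tip is at TCP z minus 0.260. Now I'll lift it.

Call:
carry_out:
  plan:
    - [[0,0,-0.008],[0,0,0],220]
    - [[0,0,-0.012],[0,0,0],220]
    - [[0,0,-0.015],[0,0,0],220]
    - [[0,0,-0.015],[0,0,0],220]
    - [[0,0,-0.015],[0,0,0],220]
    - [[0,0,-0.015],[0,0,0],220]
    - [[0,0,-0.015],[0,0,0],220]
    - [[0,0,-0.015],[0,0,0],220]
    - [[0,0,-0.015],[0,0,0],220]
    - [[0,0,-0.015],[0,0,0],220]
    - [[0,0,0],[0,0,0],220]
    - [[0,0,0],[0,0,0],220]

```text
time_s: 10.25
tcp_pos: [0.5602, -0.2179, 0.4066]
eef_rot: [-180.0, -0.1, -14.6]
contact_force: [-0.2, 0.3, -1.5]
gripper_width: 0.0178
```

Call:
carry_out:
  plan:
    - [[0,0,0],[0,0,-5.15],220]
    - [[0,0,0],[0,0,-5.15],220]
    - [[0,0,0],[0,0,-5.15],220]
    - [[0,0,0],[0,0,-5.15],220]
    - [[0,0,0],[0,0,-5.15],220]
    - [[0,0,0],[0,0,-5.15],220]
    - [[0,0,0],[0,0,0],220]
    - [[0,0,0],[0,0,0],220]

```text
time_s: 10.92
tcp_pos: [0.56, -0.2179, 0.4047]
eef_rot: [-180.0, 0.1, 16.1]
contact_force: [-0.5, 1.0, -1.1]
gripper_width: 0.0179
```

```bash
python3 - <<'E'
from h import *
go(.5568,.1178,.36,16.3)
E
```

```text
t 10.92 tcp [ 0.56   -0.2179  0.4047] rot [-1.7996e+02  8.0000e-02  1.6100e+01] F [-0.5  1.  -1.1] w 0.0179
tool shift x 0.0900 y -0.3234 z 0.0447 turn -0.20
```

Call:
carry_out:
  plan:
    - [[0.0075,-0.027,0],[0,0,-0.2],220]
    - [[0.0075,-0.027,0],[0,0,0],220]
    - [[0.0075,-0.027,0],[0,0,0],220]
    - [[0.0075,-0.027,0],[0,0,0],220]
    - [[0.0075,-0.027,0],[0,0,0],220]
    - [[0.0075,-0.027,0],[0,0,0],220]
    - [[0.0075,-0.027,0],[0,0,0],220]
    - [[0.0075,-0.027,0],[0,0,0],220]
    - [[0.0075,-0.027,0],[0,0,0],220]
    - [[0.0075,-0.027,0],[0,0,0],220]
    - [[0.0075,-0.027,0],[0,0,0],220]
    - [[0.0075,-0.027,0],[0,0,0],220]

```text
time_s: 11.92
tcp_pos: [0.5544, 0.1196, 0.4054]
eef_rot: [180.0, 0.0, 16.3]
contact_force: [1.1, -0.0, -1.3]
gripper_width: 0.0179
```

Call:
carry_out:
  plan:
    - [[0,0,0.015],[0,0,0],220]
    - [[0,0,0.015],[0,0,0],220]
    - [[0,0,0.01],[0,0,0],220]
    - [[0,0,0],[0,0,0],220]
    - [[0,0,0],[0,0,0],220]

```text
time_s: 12.33
tcp_pos: [0.5548, 0.118, 0.3652]
eef_rot: [180.0, 0.1, 16.4]
contact_force: [0.2, 0.7, -0.7]
gripper_width: 0.0177
```

```bash
python3 - <<'E'
from h import *
go(.5568,.1178,.35,16.3)
s=snap("scene","s3.png");t=snap("top","t3.png")
p=r.get_state()["tcp_pos"];print("tip px scene",proj("scene",[p[0],p[1],p[2]-.26]),"gap",proj("scene",[.5568,.1178,.08]))
cv2.imwrite("pics/c4.png",np.clip(cv2.resize(s[180:300,320:440,::-1],None,fx=5,fy=5,interpolation=cv2.INTER_CUBIC)*1.6,0,255).astype(np.uint8))
E
```

```text
t 12.33 tcp [0.5548 0.118  0.3652] rot [1.7997e+02 8.0000e-02 1.6380e+01] F [ 0.2  0.7 -0.7] w 0.0177
tool shift x 0.0019 y 0.0008 z 0.0152 turn 0.08
tip px scene [[358.77130883 230.06894066]] gap [[357.3224291  238.09097128]]
```

View pics/c4.png

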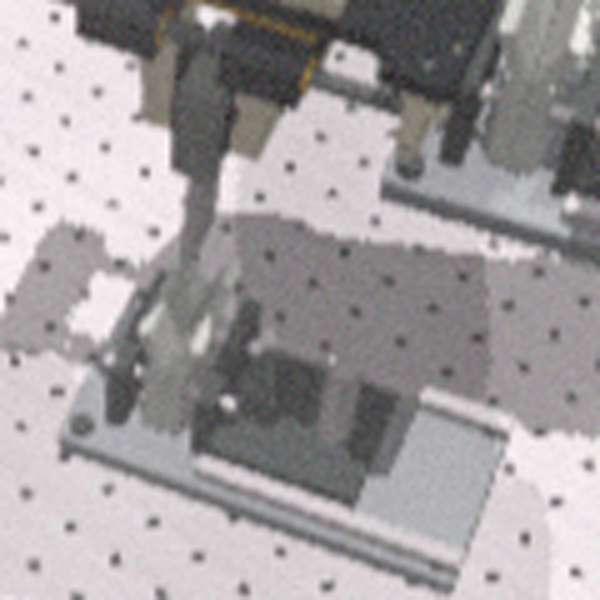

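The blade hangs upright over the V mouth (tip at crop ~(190,250), V between (155,320) and (210,330)). I'll lower it in stages while watching the force.

Call:
carry_out:
  plan:
    - [[0.002,0.001,0.005],[0,0,0],220]
    - [[0,0,0.006],[0,0,0],220]
    - [[0,0,0.006],[0,0,0],220]
    - [[0,0,0.006],[0,0,0],220]
    - [[0,0,0.005],[0,0,0],220]
    - [[0,0,0.005],[0,0,0],220]
    - [[0,0,0.004],[0,0,0],220]
    - [[0,0,0.003],[0,0,0],220]
    - [[0,0,0],[0,0,0],220]
    - [[0,0,0],[0,0,0],220]

```text
time_s: 13.27
tcp_pos: [0.557, 0.118, 0.3256]
eef_rot: [180.0, 0.0, 16.5]
contact_force: [0.2, 0.3, -0.7]
gripper_width: 0.0174
```

```bash
python3 -c "
from h import *
go(.5568,.1178,.296,16.3);print(r.get_state()['moment'])"
```

```text
t 13.27 tcp [0.557  0.118  0.3256] rot [1.800e+02 1.000e-02 1.648e+01] F [ 0.2  0.3 -0.7] w 0.0174
tool shift x -0.0003 y 0.0001 z 0.0296 turn 0.18
[ 0.00848048  0.04721907 -0.03908405]
```

There's no contact yet at 14 mm depth, so the blade is centred to within about 2 mm. Continuing down.

Call:
carry_out:
  plan:
    - [[0,0,0.003],[0,0,0],220]
    - [[0,0,0.003],[0,0,0],220]
    - [[0,0,0.003],[0,0,0],220]
    - [[0,0,0.003],[0,0,0],220]
    - [[0,0,0],[0,0,0],220]
    - [[0,0,0],[0,0,0],220]

```text
time_s: 13.77
tcp_pos: [0.5571, 0.1181, 0.3134]
eef_rot: [-180.0, -0.0, 16.5]
contact_force: [0.2, 4.0, -0.9]
gripper_width: 0.0176
```

Call:
carry_out:
  plan:
    - [[0,0,0.003],[0,0,0],220]
    - [[0,0,0.003],[0,0,0],220]
    - [[0,0,0.003],[0,0,0],220]
    - [[0,0,0.003],[0,0,0],220]
    - [[0,0,0.003],[0,0,0],220]
    - [[0,0,0.003],[0,0,0],220]
    - [[0,0,0],[0,0,0],220]
    - [[0,0,0],[0,0,0],220]

```text
time_s: 14.43
tcp_pos: [0.5568, 0.1179, 0.2948]
eef_rot: [-180.0, 0.1, 16.5]
contact_force: [1.9, 2.7, -4.4]
gripper_width: 0.0181
```

```bash
python3 - <<'E'
from h import *
go(.5568,.1178,.296,16.3);print(r.get_state()['moment'])
s=snap("scene","s4.png");t=snap("top","t4.png")
c=np.zeros((400,800,3),np.uint8)
for im,(u,v),x in((t,(182,160),0),(s,(325,200),400)):
    c[:,x:x+400]=np.clip(cv2.resize(im[v:v+100,u:u+100,::-1],None,fx=4,fy=4,interpolation=cv2.INTER_CUBIC)*1.6,0,255)
cv2.imwrite("pics/c5.png",c)
E
```

```text
t 14.43 tcp [0.5568 0.1179 0.2948] rot [-1.7999e+02  6.0000e-02  1.6450e+01] F [ 1.9  2.7 -4.4] w 0.0181
tool shift x -0.0000 y 0.0001 z -0.0012 turn 0.15
[ 1.07410411 -0.40632088  0.06731797]
```

View pics/c5.png

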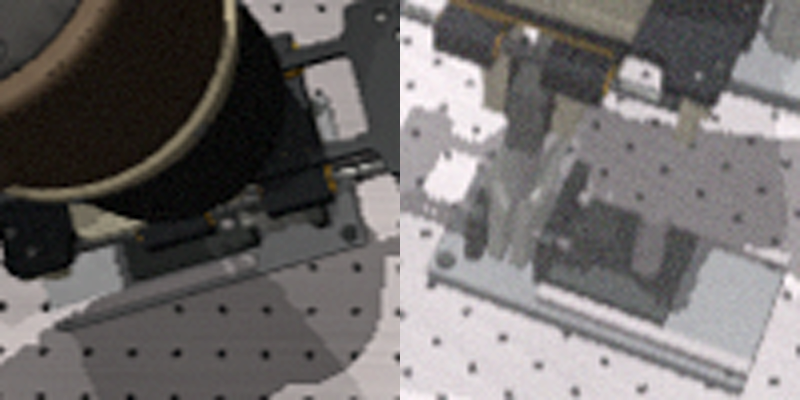

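The tip sits 45 mm deep and the drag is about 4 N upward. The side load (about 3–4 N toward fixture +y, moment 1.1 N·m) says the fixed plate presses harder, so I'll shift toward the jaw plate in small steps to balance it.

Call:
carry_out:
  plan:
    - [[0,-0.0005,0],[0,0,0],220]
    - [[0,-0.0005,0],[0,0,0],220]
    - [[0,0,0],[0,0,0],220]
    - [[0,0,0],[0,0,0],220]

```text
time_s: 14.87
tcp_pos: [0.5564, 0.1187, 0.2954]
eef_rot: [180.0, 0.1, 16.5]
contact_force: [-0.6, 1.1, -4.4]
gripper_width: 0.0181
```

```bash
python3 -c "
from h import *
for i in range(4):
    s=r.get_state();print(s['contact_force'].round(1),s['moment'].round(2),s['tcp_pos'].round(4));r.capture('top')"
```

```text
[-0.6  1.1 -4.4] [0.54 0.14 0.06] [0.5564 0.1187 0.2954]
[-1.1  0.3 -4.5] [0.45 0.26 0.01] [0.5564 0.1187 0.2954]
[-0.8  2.2 -4.1] [0.45 0.38 0.09] [0.5564 0.1187 0.2955]
[-1.2  1.4 -4.2] [0.48 0.36 0.1 ] [0.5564 0.1187 0.2954]
```

Call:
carry_out:
  plan:
    - [[0,-0.0005,0],[0,0,0],220]
    - [[0,-0.0005,0],[0,0,0],220]
    - [[0,0,0],[0,0,0],220]
    - [[0,0,0],[0,0,0],220]

```text
time_s: 15.4
tcp_pos: [0.5562, 0.1196, 0.2955]
eef_rot: [180.0, 0.0, 16.5]
contact_force: [-1.9, -0.6, -3.8]
gripper_width: 0.0179
```

```bash
python3 -c "
from h import *
for i in range(4):
    s=r.get_state();print(s['contact_force'].round(1),s['moment'].round(2),s['tcp_pos'].round(4));r.capture('top')"
```

```text
[-1.9 -0.6 -3.8] [-0.17  0.7   0.08] [0.5562 0.1196 0.2955]
[-3.6  0.  -3.6] [-0.21  0.78  0.1 ] [0.5562 0.1197 0.2955]
[-1.  -0.1 -4. ] [-0.22  0.77  0.15] [0.5562 0.1197 0.2956]
[-1.9 -0.3 -4.1] [-0.23  0.83  0.06] [0.5562 0.1197 0.2956]
```

The side load is now balanced (net about 0.2 N across the gap, drag still about 4 N), with the tip about 44 mm below the edges. I'll hold still briefly and hand in.

Call:
carry_out:
  plan:
    - [[0,0,0],[0,0,0],220]
    - [[0,0,0],[0,0,0],220]
    - [[0,0,0],[0,0,0],220]
    - [[0,0,0],[0,0,0],220]
    - [[0,0,0],[0,0,0],220]
    - [[0,0,0],[0,0,0],220]

```text
time_s: 16.1
tcp_pos: [0.5564, 0.1198, 0.2957]
eef_rot: [180.0, 0.0, 16.5]
contact_force: [-3.1, -0.9, -3.5]
gripper_width: 0.0178
```

```bash
python3 -c "
from h import *
a,b=cv2.imread('pics/s0.png',0),cv2.cvtColor(r.capture('scene'),cv2.COLOR_RGB2GRAY)
for n,(u,v,w,h) in dict(holder=(255,275,40,42),lens=(330,325,45,35),driver=(140,195,90,40)).items(): print(n,cv2.phaseCorrelate(a[v:v+h,u:u+w].astype(float),b[v:v+h,u:u+w].astype(float)))
go(.5568,.1178)
print(r.close_job())"
```

```text
holder ((0.0809682260701301, 0.4115972677461137), 0.9729668994014538)
lens ((0.5811681888669149, -0.10881259232785467), 0.9551787030410236)
driver ((0.001828066326730493, 0.02596857443598566), 0.9569923619089072)
t 16.15 tcp [0.5564 0.1198 0.2957] rot [1.800e+02 1.000e-02 1.647e+01] F [-3.  -1.3 -3.5] w 0.018
tool shift x -0.0002 y 0.0020  
the job is handed in; nothing more can be done
None
```

I closed the small fixture by dragging its jaw post onto the stop. I then took the blade from its stand, lowered it upright into the gap, and handed the job in at 16.2 s while still gripping it. No verdict was reported.

- **Jaw:** at the stop the force rose to about 30 N with no further motion, and the post position agreed with the camera fit to within 1.5 mm.
- **Blade:** the tip is about 44 mm below the plate edges, worked out from the arm height and assuming no slip in the grip. It is close to the middle along the gap, and the tool is vertical.
- **Plates:** I could not measure the force on each plate separately. The drag of about 3.5–4 N and a nearly balanced side load suggest both are pressing. I had to shift the blade about 2 mm toward the jaw plate, because the fixed plate was pressing harder at first.
- **Remaining load:** about 3 N still acts along the gap, probably friction; I left it.
- **Bystanders:** in the last picture all three were within about 0.6 px of where they started, so none moved noticeably.

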